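# Queue the pycnometer sample cups by height

### The job

Line up the four aluminium sample cups on the rack for measuring, in order of height: the tallest on the mark next to the black knob, then the next tallest, down to the shortest on the mark farthest from the knob. Stand each cup upright, mouth up, centred on its own round mark, and leave the glass jar where it is.

Things in the scene. Friction and masses are not known exactly. Their poses are not given: they have to be found in the camera images.
- cup_tallest_center (a point): The tallest and widest of four plain aluminium sample cups: an open-topped round cup, 78 mm tall, 48 mm outside diameter all the way up, wall 2.5 mm, floor 4 mm, mass about 80 g (varies by a third). It stands mouth up on the bench. The point is its centre, half-way up on its axis, 39 mm above its underside; z is its axis, up.
- cup_second_center (a point): The second tallest of four plain aluminium sample cups: an open-topped round cup, 60 mm tall, 42 mm outside diameter all the way up, wall 2.5 mm, floor 4 mm, mass about 56 g (varies by a third). It stands mouth up on the bench. The point is its centre, half-way up on its axis, 30 mm above its underside; z is its axis, up.
- cup_third_center (a point): The third tallest of four plain aluminium sample cups: an open-topped round cup, 44 mm tall, 36 mm outside diameter all the way up, wall 2.5 mm, floor 4 mm, mass about 38 g (varies by a third). It stands mouth up on the bench. The point is its centre, half-way up on its axis, 22 mm above its underside; z is its axis, up.
- cup_smallest_center (a point): The shortest and narrowest of four plain aluminium sample cups: an open-topped round cup, 28 mm tall, 30 mm outside diameter all the way up, wall 2.5 mm, floor 4 mm, mass about 22 g (varies by a third). It stands mouth up on the bench. The point is its centre, half-way up on its axis, 14 mm above its underside; z is its axis, up.
- mark_a_top (a point): One of the four identical round marks of the rack: a black rubber pad 60 mm in diameter, 2 mm thick, on a flat aluminium board (75 x 400 mm, 8 mm thick) fixed on the bench. The point is the centre of the pad's top face, 10 mm above the bench; z up, y along the row (the board's long axis), x across it. The four marks lie in one straight line 80 mm apart; the letters do NOT tell their order, which differs from start to start.
- mark_b_top (a point): One of the four identical round marks of the rack: a black rubber pad 60 mm in diameter, 2 mm thick, on a flat aluminium board (75 x 400 mm, 8 mm thick) fixed on the bench. The point is the centre of the pad's top face, 10 mm above the bench; z up, y along the row (the board's long axis), x across it. The four marks lie in one straight line 80 mm apart; the letters do NOT tell their order, which differs from start to start.
- mark_c_top (a point): One of the four identical round marks of the rack: a black rubber pad 60 mm in diameter, 2 mm thick, on a flat aluminium board (75 x 400 mm, 8 mm thick) fixed on the bench. The point is the centre of the pad's top face, 10 mm above the bench; z up, y along the row (the board's long axis), x across it. The four marks lie in one straight line 80 mm apart; the letters do NOT tell their order, which differs from start to start.
- mark_d_top (a point): One of the four identical round marks of the rack: a black rubber pad 60 mm in diameter, 2 mm thick, on a flat aluminium board (75 x 400 mm, 8 mm thick) fixed on the bench. The point is the centre of the pad's top face, 10 mm above the bench; z up, y along the row (the board's long axis), x across it. The four marks lie in one straight line 80 mm apart; the letters do NOT tell their order, which differs from start to start.
- knob: The small black mushroom-shaped knob fixed at one end of the rack, in line with the marks: 34 mm in diameter, 34 mm high, standing on the board (its top is 42 mm above the bench). The origin is the centre of its underside, 8 mm above the bench. Its centre is 59 mm from that of the nearest mark, 139, 219 and 299 mm from the next ones. It may be at either end; the other end has only a flat steel cap, 32 mm wide and 4 mm high.
- jar: An amber glass jar with a black lid and paper label, 54 mm in diameter, 75 mm high, standing loose on the bench at one end of the cups' area; not part of the job and to be left where it stands. The origin is the centre of its underside. (A black computer mouse lies at the other end of that area, 105 x 58 x 34 mm.)
There are look-alikes about, which are no part of the job. Leave any purple look-alike of the part that bears cup_tallest_center alone. What is shaped like the part that bears cup_third_center but turquoise is not meant.

How it is judged:
At the end, for the whole second after the job is handed in: Every cup stands upright (within 0.1 rad), at rest (under 0.02 m/s), on the pad of its own mark (underside within 4 mm of the pad's top), its axis within 14 mm of the mark's centre; counting from the knob, the cups are 78, 60, 44 and 28 mm tall (((horizontal distance between cup_tallest_center and mark_a_top below 0.014 m and z of cup_tallest_center in the frame of mark_a_top between 0.035 and 0.043 m and horizontal distance between mark_a_top and knob between 0.029 and 0.089 m) or (horizontal distance between cup_tallest_center and mark_b_top below 0.014 m and z of cup_tallest_center in the frame of mark_b_top between 0.035 and 0.043 m and horizontal distance between mark_b_top and knob between 0.029 and 0.089 m) or (horizontal distance between cup_tallest_center and mark_c_top below 0.014 m and z of cup_tallest_center in the frame of mark_c_top between 0.035 and 0.043 m and horizontal distance between mark_c_top and knob between 0.029 and 0.089 m) or (horizontal distance between cup_tallest_center and mark_d_top below 0.014 m and z of cup_tallest_center in the frame of mark_d_top between 0.035 and 0.043 m and horizontal distance between mark_d_top and knob between 0.029 and 0.089 m)) and angle between each of cup_tallest_center, cup_second_center, cup_third_center, cup_smallest_center's own z axis and vertical below 0.1 rad and linear speed of each of cup_tallest, cup_second, cup_third, cup_smallest below 0.02 m/s and ((horizontal distance between cup_second_center and mark_a_top below 0.014 m and z of cup_second_center in the frame of mark_a_top between 0.026 and 0.034 m and horizontal distance between mark_a_top and knob between 0.109 and 0.169 m) or (horizontal distance between cup_second_center and mark_b_top below 0.014 m and z of cup_second_center in the frame of mark_b_top between 0.026 and 0.034 m and horizontal distance between mark_b_top and knob between 0.109 and 0.169 m) or (horizontal distance between cup_second_center and mark_c_top below 0.014 m and z of cup_second_center in the frame of mark_c_top between 0.026 and 0.034 m and horizontal distance between mark_c_top and knob between 0.109 and 0.169 m) or (horizontal distance between cup_second_center and mark_d_top below 0.014 m and z of cup_second_center in the frame of mark_d_top between 0.026 and 0.034 m and horizontal distance between mark_d_top and knob between 0.109 and 0.169 m)) and ((horizontal distance between cup_third_center and mark_a_top below 0.014 m and z of cup_third_center in the frame of mark_a_top between 0.018 and 0.026 m and horizontal distance between mark_a_top and knob between 0.189 and 0.249 m) or (horizontal distance between cup_third_center and mark_b_top below 0.014 m and z of cup_third_center in the frame of mark_b_top between 0.018 and 0.026 m and horizontal distance between mark_b_top and knob between 0.189 and 0.249 m) or (horizontal distance between cup_third_center and mark_c_top below 0.014 m and z of cup_third_center in the frame of mark_c_top between 0.018 and 0.026 m and horizontal distance between mark_c_top and knob between 0.189 and 0.249 m) or (horizontal distance between cup_third_center and mark_d_top below 0.014 m and z of cup_third_center in the frame of mark_d_top between 0.018 and 0.026 m and horizontal distance between mark_d_top and knob between 0.189 and 0.249 m)) and ((horizontal distance between cup_smallest_center and mark_a_top below 0.014 m and z of cup_smallest_center in the frame of mark_a_top between 0.01 and 0.018 m and horizontal distance between mark_a_top and knob between 0.269 and 0.329 m) or (horizontal distance between cup_smallest_center and mark_b_top below 0.014 m and z of cup_smallest_center in the frame of mark_b_top between 0.01 and 0.018 m and horizontal distance between mark_b_top and knob between 0.269 and 0.329 m) or (horizontal distance between cup_smallest_center and mark_c_top below 0.014 m and z of cup_smallest_center in the frame of mark_c_top between 0.01 and 0.018 m and horizontal distance between mark_c_top and knob between 0.269 and 0.329 m) or (horizontal distance between cup_smallest_center and mark_d_top below 0.014 m and z of cup_smallest_center in the frame of mark_d_top between 0.01 and 0.018 m and horizontal distance between mark_d_top and knob between 0.269 and 0.329 m))); the robot touches nothing.
It fails at once if the glass jar is pushed more than 25 mm or knocked over (distance of jar from where it was at the start of the episode above 0.025 m or angle between jar's own z axis and vertical above 0.5 rad).
It also fails if it takes over 104 s, if anything falls off the work surface, if the arm or the gripper's body presses on something with over 40 N, if the wrist force passes 120 N, or if a joint passes its speed limit or range.

### The arm

A 7-joint arm with a two-finger parallel gripper is mounted at the origin on the work surface. World frame = base frame: x ahead of the robot, y to its left, z up, the work surface at z = 0. Lengths are in m, angles in rad, forces in N, time in s.
With the tool pointing down it reaches from about 0.35 to 0.9 m from the base axis. Payload 8.1 kg.
Tool frame: the origin (TCP) lies at the very end of the fingers, on their centre line; the grasp point (between the pads) lies 19 mm behind it (arm.tcp_to_grasp is the z of the grasp point in the tool frame, in m); z points along the fingers, y is the line along which they close (so a half turn about z gives the same grasp; the last joint's range is limited). The gripper opens to 92 mm and grips with 3 to 60 N. Pads are 19 mm wide; open, the fingers measure 130 mm over their backs; the gripper's body (75 mm by 190 mm) begins 47 mm behind the grasp point.
Start: joints at [1.242, 0.434, 0.025, 1.573, -0.012, 1.134, -0.075], TCP at [0.14, -0.609, 0.227] pointing down, gripper open.
Joint ranges: [-2.62, 2.62], [-0.44, 2.09], [-1.27, 1.32], [0.08, 2.57], [-1.32, 4.46], [0.12, 2], [-2.74, 2.74]. Speed limits (rad/s): [2.22, 2.22, 3.01, 3.01, 3.14, 3.14, 3.14].

### API

Orientations are given as a rotation vector (axis times angle).
In Python, from cell import readout, vision, sign_off, arm gives the robot as it stands. The module is installed in compiled form; this text tells all that it offers.
- The arm moves only by the shell command python3 -m creep 'ROWS' [FORCE]. ROWS is JSON, a list of rows, each a list of 5 numbers: the shift along the tool's x, y, z in units of 4 cm (1.0 is 4 cm), then the turn about the tool's z in units of 4 degrees (1.0 is 4 degrees), then the opening, from 0 (shut) to 1 (fully open). A call has 1 to 12 rows; each row shifts and turns the commanded pose from where the row before left it, along the tool's axes as they then stand; what a row does not reach is not made up. A row lasts 1/8 s, in which the tool goes at most 62.5 mm and 10.7 degrees, less where a joint would pass 70% of its speed; a pose out of reach is approached as far as the arm can. A call with a number of a shift or a turn outside -1 to 1 is refused whole. A call with a gripper value outside its range is refused whole. The fingers move at their own pace and stop on an object; FORCE is the grip in N (left out, the last holds). Time passes only in rows, so rows that do not move let the fingers close. It gives the time, the measured TCP pose, the force, the opening and the grip force at its end, in the units of the state.
- readout.observe(): the state, without advancing time (a new reading comes with each control period).
- vision.get_image(name): name is "scene" or "side" or "wrist"; returns a dict with "pixels" (384x512x3 uint8, blue, green, red), "z_map" (384x512 float32, m along the optical axis (not along the pixel's ray), 0 where there is no reading), "camera_matrix" (3x3 intrinsics, pixels), "position" and "rotation" of the camera in the world. Camera axes: x right, y up, looking along -z (the intrinsics and any distortion apply to the point x, -y, -z); pixel columns grow to the right and rows downward; lengths in m; the calibration is good to about 2 mm. A picture is of the moment at which its call begins.
- sign_off(): hands the job in; it is judged then, once.
The state is a dict: "clock": time; "joints": joint angles; "dq": joint speeds; "joint_efforts": joint torques, N m; "position": TCP position; "ee_rot": TCP orientation; "force": force on the tool from outside, world axes, zero at the start; "ft_torque": the same for the moment, N m; "width": opening from 0.0 (shut) to 1.0 (fully open); "gripper_force": force on a finger pad.
Only numpy, scipy, OpenCV 4.12 (cv2) and the standard library are available. Lean on these libraries where they do the work, as an engineer would, in place of code of your own. Each camera call takes 0.05 s, during which the arm holds its last target. There are 200 camera calls.

## Working session

There is one attempt and no reset: what is moved stays moved. The work goes in short steps, Python scripts to look and compute and a shell command to move; the robot and the scene stay as the last step left them, time stands still between calls to the robot, and variables do not carry over. Pictures are saved under pics/ and viewed, at most 14 in all, crops included, and the job is handed in when it is done.

```bash
mkdir -p pics
cat > h.py <<'E'
import numpy as np, cv2
from cell import readout, vision
def grab(n):
    d=vision.get_image(n); np.savez('pics/'+n+'.npz',**{k:np.asarray(v) for k,v in d.items()}); return d
def load(n): return dict(np.load('pics/'+n+'.npz'))
def pts(d):
    K=d['camera_matrix'];z=d['z_map'];v,u=np.mgrid[:z.shape[0],:z.shape[1]]
    x=(u-K[0,2])/K[0,0]*z;y=(v-K[1,2])/K[1,1]*z
    return np.stack([x,-y,-z],-1)@np.asarray(d['rotation']).T+d['position']
E
python3 - <<'E'
from h import *
ims=[]
for n in ['scene','side','wrist']:
    d=grab(n); cv2.imwrite('pics/%s0.png'%n,d['pixels']); print(n,d['position'],d['rotation'],d['camera_matrix'],(d['z_map']>0).mean())
print(readout.observe())
E
```

```text
scene [1.23574974 0.36118472 0.61151073] [0.58364114 0.97783126 1.88631154] [[420.92794603   0.         259.58057751]
 [  0.         420.92794603 189.28742155]
 [  0.           0.           1.        ]] 0.9959818522135416
side [0.30985212 0.54862268 0.53964428] [ 0.28404677 -1.21836959 -2.43047394] [[389.9605674    0.         251.50716032]
 [  0.         389.9605674  190.27142438]
 [  0.           0.           1.        ]] 0.9959665934244791
wrist [ 0.2222394  -0.59106406  0.38383419] [-0.26194288  0.21182488 -1.33240028] [[320.0439234    0.         256.56992622]
 [  0.         320.0439234  186.76038825]
 [  0.           0.           1.        ]] 0.99615478515625
{'clock': 0.15, 'joints': array([ 1.24239484,  0.43506241,  0.02498829,  1.57389531, -0.01158331,
        1.1340046 , -0.075117  ]), 'dq': array([ 0.00021719, -0.00187955,  0.00081199, -0.00188572,  0.0007881 ,
       -0.00094851, -0.00117203]), 'joint_efforts': array([ 2.44751529e-03, -6.68262720e+01,  9.86139737e-01, -3.14696860e+01,
       -6.05507637e-02,  3.92643549e-02,  3.59249475e-05]), 'position': array([ 0.1397809 , -0.60876219,  0.22612296]), 'ee_rot': array([-3.12042028e+00, -3.53657709e-01,  4.22640385e-04]), 'force': array([-0.70558781,  0.06992436, -0.23180865]), 'ft_torque': array([0.01458153, 0.0359113 , 0.00895115]), 'gripper_force': 0.0, 'width': 1.0008049248791715}
```

View pics/scene0.png

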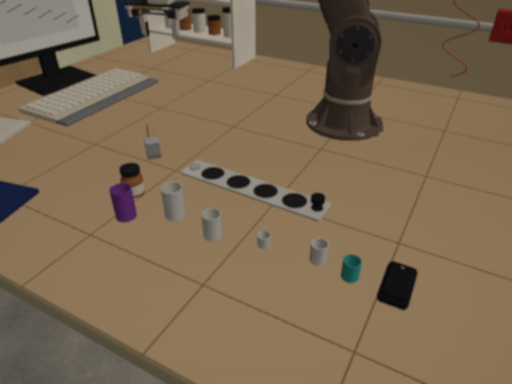

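View pics/side0.png

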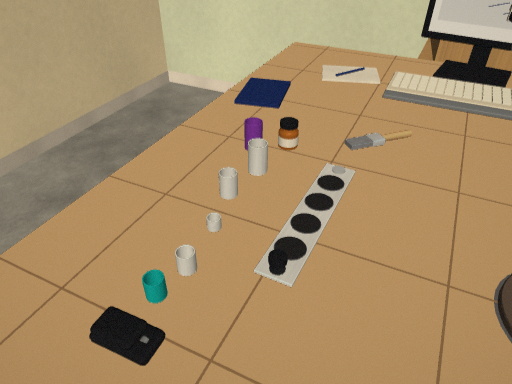

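The scene view shows the cups, tallest to shortest, at (173,202), (212,224), (318,251) and (264,240). The purple look-alike is at (123,202), the turquoise one at (351,268), and the jar at (132,180). The knob is at (318,201), with marks at (294,200), (265,190), (238,181) and (212,173). The side view agrees: knob at (278,262), tallest cup at (258,157).

```bash
cat >> h.py <<'E'
from scipy.spatial.transform import Rotation as R
def fix(d):
    r=np.asarray(d['rotation'])
    if r.shape==(3,): d['rotation']=R.from_rotvec(r).as_matrix()
    return d
def ray(d,u,v):
    K=d['camera_matrix']; a=d['rotation']@np.array([(u-K[0,2])/K[0,0],-(v-K[1,2])/K[1,1],-1]); return a
def onplane(d,u,v,h):
    a=ray(d,u,v); p=np.asarray(d['position']); return p+a*(h-p[2])/a[2]
def tri(d1,p1,d2,p2):
    A=[];b=[]
    for d,p in((d1,p1),(d2,p2)):
        a=ray(d,*p);a/=np.linalg.norm(a);M=np.eye(3)-np.outer(a,a);A.append(M);b.append(M@d['position'])
    return np.linalg.solve(sum(A),sum(b))
E
python3 - <<'E'
from h import *
D={n:fix(load(n)) for n in('scene','side')}
blobs={}
for n,d in D.items():
    P=pts(d); im=d['pixels']; hsv=cv2.cvtColor(im,cv2.COLOR_BGR2HSV)
    ws=(P[...,0]>.2)&(P[...,0]<1.0)&(abs(P[...,1])<.6+0*P[...,1])&(P[...,2]<.12)
    print(n,'bench z',np.median(P[...,2][ws&(hsv[...,1]>90)]))
    for nm,m in (('dark',(hsv[...,2]<60)&ws),('grey',(hsv[...,1]<50)&(hsv[...,2]>90)&ws&(P[...,2]>.012))):
        k,l,s,c=cv2.connectedComponentsWithStats(m.astype(np.uint8))
        for i in range(1,k):
            if s[i,4]>30:
                q=P[l==i]; print(n,nm,c[i].round(1),s[i],'xyz med',np.median(q,0).round(3),'ext',np.percentile(q,2,0).round(3),np.percentile(q,98,0).round(3))
E
```

```text
scene bench z -0.00177143698818516
scene dark [129.1 170.3] [120 164  19  14 223] xyz med [ 0.641 -0.316  0.072] ext [ 0.618 -0.341  0.06 ] [ 0.658 -0.3    0.075]
scene dark [212.4 172.9] [202 168  22  11 181] xyz med [ 0.476 -0.195  0.008] ext [ 0.451 -0.219  0.006] [ 0.499 -0.169  0.01 ]
scene dark [238.  181.4] [227 176  22  12 199] xyz med [ 0.477 -0.115  0.008] ext [ 0.454 -0.139  0.005] [ 0.5   -0.091  0.01 ]
scene dark [ 13.6 199. ] [  0 185  38  37 744] xyz med [ 0.803 -0.539  0.012] ext [ 0.759 -0.594  0.003] [ 0.861 -0.508  0.015]
scene dark [265.1 190.5] [254 185  23  12 220] xyz med [ 0.479 -0.035  0.008] ext [ 0.455 -0.06   0.006] [ 0.503 -0.01   0.01 ]
scene dark [294.  200.2] [283 194  23  13 244] xyz med [0.481 0.045 0.008] ext [0.456 0.021 0.006] [0.506 0.07  0.01 ]
scene dark [317.1 201.5] [311 194  13  17 179] xyz med [0.49  0.106 0.036] ext [0.473 0.092 0.011] [0.498 0.118 0.042]
scene dark [114.6 205.5] [112 196   6  22  37] xyz med [ 0.737 -0.276  0.046] ext [ 0.735 -0.279  0.014] [ 0.739 -0.272  0.069]
scene dark [396.9 285.2] [ 377  262   40   47 1275] xyz med
[... 1761 characters left out ...]
20  34 607] xyz med [ 0.649 -0.163  0.056] ext [ 0.63  -0.203  0.014] [ 0.674 -0.156  0.078]
side grey [227.8 181. ] [219 167  19  29 461] xyz med [ 0.666 -0.052  0.044] ext [ 0.649 -0.083  0.014] [ 0.688 -0.043  0.061]
side grey [338.7 169.4] [332 166  13   7  36] xyz med [ 0.469 -0.254  0.013] ext [ 0.457 -0.268  0.012] [ 0.481 -0.24   0.014]
side grey [213.6 220.3] [207 213  14  16 178] xyz med [0.641 0.051 0.022] ext [0.628 0.035 0.012] [0.655 0.063 0.029]
side grey [185.4 258.1] [175 245  22  28 474] xyz med [0.627 0.17  0.032] ext [0.611 0.151 0.013] [0.645 0.185 0.045]
side grey [144.3 339.4] [140 337   9   6  34] xyz med [0.594 0.326 0.026] ext [0.59  0.322 0.024] [0.599 0.329 0.028]
```

Points from both views agree: cup tops at 77, 60, 44 and 28 mm and pads at about 9 mm, which match the text. I'll turn the tool so the fingers close along x, clear of the neighbours in the row, and then move.

```bash
python3 -m creep '[[0,0,0,-1,1],[0,0,0,-1,1],[0,0,0,-1,1],[0,0,0,-1,1],[0,0,0,-1,1],[0,0,0,-1,1],[0,0,0,-1,1],[0,0,0,-1,1],[0,0,0,-1,1],[0,0,0,-1,1],[0,0,0,-1,1],[0,0,0,-1,1]]' 10
python3 -m creep '[[0,0,0,-1,1],[0,0,0,-1,1],[0,0,0,-1,1],[0,0,0,-1,1],[0,0,0,-1,1],[0,0,0,-1,1],[0,0,0,-1,1],[0,0,0,-0.25,1],[0,0,0,0,1]]'
cat >> h.py <<'E'
def go(x,y,z):
    s=readout.observe(); M=R.from_rotvec(s['ee_rot']).as_matrix()
    print('pos',s['position'].round(4),'t',s['clock'],'toolx yaw',np.degrees(np.arctan2(M[1,0],M[0,0])).round(2),'tilt',np.degrees(np.arccos(-M[2,2])).round(2),'units',(M.T@(np.array([x,y,z])-s['position'])/.04).round(3),'F',s['force'].round(1),'w',round(s['width'],3),'g',round(s['gripper_force'],1))
E
python3 -c "
from h import *
go(.654,-.178,.227)"
```

```text
clock: 1.65
position: [0.1398, -0.6089, 0.2264]
ee_rot: [-2.705, -1.596, -0.0]
force: [0.1, 1.0, 0.0]
width: 0.999
gripper_force: 0.0
clock: 2.78
position: [0.1398, -0.6091, 0.2266]
ee_rot: [-2.224, -2.219, -0.0]
force: [-0.3, -0.0, 0.6]
width: 1.002
gripper_force: 0.0
pos [ 0.1398 -0.6091  0.2266] t 2.775 toolx yaw 89.87 tilt 0.02 units [ 1.0807e+01  1.2830e+01 -8.0000e-03] F [-0.3 -0.   0.6] w 1.002 g 0.0
```

```bash
python3 -m creep '[[0.9,1,0,0,1],[0.9,1,0,0,1],[0.9,1,0,0,1],[0.9,1,0,0,1],[0.9,1,0,0,1],[0.9,1,0,0,1],[0.9,1,0,0,1],[0.9,1,0,0,1],[0.9,1,0,0,1],[0.9,1,0,0,1],[0.9,1,0,0,1],[0.9,0.83,0,0,1]]'
python3 -m creep '[[0,0,0,0,1],[0,0,0,0,1]]'
python3 - <<'E'
from h import *
go(.654,-.178,.227)
d=fix(grab('wrist')); cv2.imwrite('pics/wrist1.png',d['pixels']); print(d['position'],d['rotation'].round(2))
E
```

```text
clock: 4.28
position: [0.615, -0.1763, 0.2266]
ee_rot: [2.224, 2.219, 0.0]
force: [0.3, -0.6, -0.2]
width: 1.001
gripper_force: 0.0
clock: 4.53
position: [0.6133, -0.1781, 0.2264]
ee_rot: [-2.223, -2.219, 0.001]
force: [0.3, 0.2, 0.4]
width: 0.999
gripper_force: 0.0
pos [ 0.6133 -0.1781  0.2264] t 4.525 toolx yaw 89.9 tilt 0.05 units [ 0.004  1.018 -0.015] F [0.3 0.2 0.4] w 0.999 g 0.0
[ 0.61474745 -0.09547733  0.38418879] [[ 1.    0.    0.  ]
 [-0.    0.95  0.31]
 [-0.   -0.31  0.95]]
```

View pics/wrist1.png

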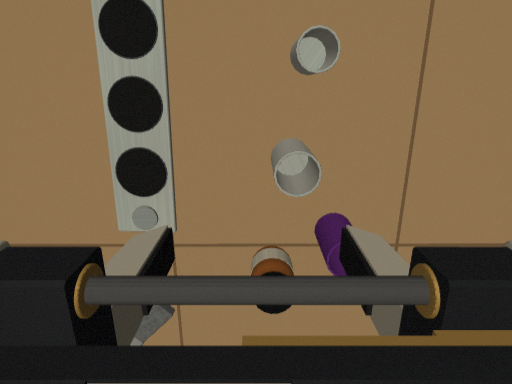

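The wrist view shows the tallest cup's rim at about (297,173), the second cup at (320,48), marks at (142,172), (135,104) and (129,27), and the end cap at (145,217). I'll refine from this closer view.

Run:
```python
from h import *
d=fix(load('wrist')); P=pts(d); hsv=cv2.cvtColor(d['pixels'],cv2.COLOR_BGR2HSV)
print('bench',np.median(P[100:200,350:400,2]))
for nm,u0,u1,v0,v1 in (('tall',265,330,130,205),('second',285,345,20,80)):
    q=P[v0:v1,u0:u1].reshape(-1,3); h=np.percentile(q[:,2],99); 
    m=(P[...,2]>h-.006); m[:v0]=0;m[v1:]=0;m[:,:u0]=0;m[:,u1:]=0
    c=np.argwhere(m)[:,::-1].astype(np.float32); (u,v),r=cv2.minEnclosingCircle(c)
    (x,y),rr=cv2.minEnclosingCircle(P[m][:,:2].astype(np.float32)); print(nm,'top',h,u,v,onplane(d,u,v,h),'cloud',x,y,rr)
m=((hsv[...,2]<60)&(P[...,2]<.03)).astype(np.uint8); m[215:]=0; m[:,200:]=0
k,l,s,c=cv2.connectedComponentsWithStats(m)
for i in range(1,k):
    if s[i,4]>300:
        q=P[l==i]; print('mark',c[i],s[i,4],onplane(d,*c[i],.01),np.median(q[:,2]),(np.percentile(q,1,0)+np.percentile(q,99,0))/2)
```

```text
bench -0.0004920662904208117
tall top 0.07836012986862255 308.18646240234375 167.8289794921875 [ 0.664859   -0.17415722  0.07836013] cloud 0.6404874324798584 -0.14821575582027435 0.05878463014960289
second top 0.06063981290962082 316.06475830078125 49.330936431884766 [ 0.66961534 -0.06478526  0.06063981] cloud 0.6516314148902893 -0.07422004640102386 0.04267091676592827
mark [127.81184919  27.36696589] 2785 [ 0.47763121 -0.03824596  0.01      ] 0.009889601205686938 [ 0.47745641 -0.03961538  0.00984599]
mark [134.764731   103.92869342] 2342 [ 0.47575538 -0.11690019  0.01      ] 0.009838895095446054 [ 0.47563062 -0.11766166  0.00972238]
mark [140.95101615 171.75977071] 1919 [ 0.47388797 -0.19653578  0.01      ] 0.009784202257761832 [ 0.47384698 -0.19710523  0.00971499]
```

```bash
python3 -m creep '[[-0.02,1,0,0,1],[0,0.02,1,0,1],[0,0,1,0,1],[0,0,1,0,1],[0,0,1,0,1],[0,0,0.9,0,1],[0,0,0,0,1],[0,0,0,0,0],[0,0,0,0,0],[0,0,0,0,0],[0,0,0,0,0],[0,0,0,0,0]]' 12
python3 -c "
from h import *
go(.4795,.0435,.13)"
```

```text
clock: 6.08
position: [0.6545, -0.1785, 0.031]
ee_rot: [2.222, 2.22, 0.0]
force: [-0.3, -0.1, 3.4]
width: 0.519
gripper_force: 12.0
pos [ 0.6545 -0.1785  0.031 ] t 6.075 toolx yaw 89.94 tilt 0.02 units [ 5.546 -4.381 -2.477] F [-0.3 -0.1  3.4] w 0.519 g 12.0
```

```bash
python3 -m creep '[[0,0,-0.9,0,0],[0,0,-0.9,0,0],[0,0,-0.9,0,0],[0.9,-0.73,0,0,0],[0.9,-0.73,0,0,0],[0.9,-0.73,0,0,0],[0.9,-0.73,0,0,0],[0.9,-0.73,0,0,0],[0.9,-0.73,0,0,0],[0.15,0,0,0,0],[0,0,0,0,0],[0,0,0,0,0]]'
python3 - <<'E'
from h import *
go(.4795,.0435,.041)
d=grab('side'); cv2.imwrite('pics/side1.png',cv2.resize(d['pixels'][80:320,100:420],None,fx=2,fy=2))
E
```

```text
clock: 7.58
position: [0.4802, 0.0426, 0.1387]
ee_rot: [2.224, 2.218, -0.0]
force: [-0.2, 0.2, -0.3]
width: 0.516
gripper_force: 12.0
pos [0.4802 0.0426 0.1387] t 7.575 toolx yaw 89.84 tilt 0.02 units [ 0.023 -0.018  2.442] F [-0.2  0.2 -0.3] w 0.516 g 12.0
```

View pics/side1.png

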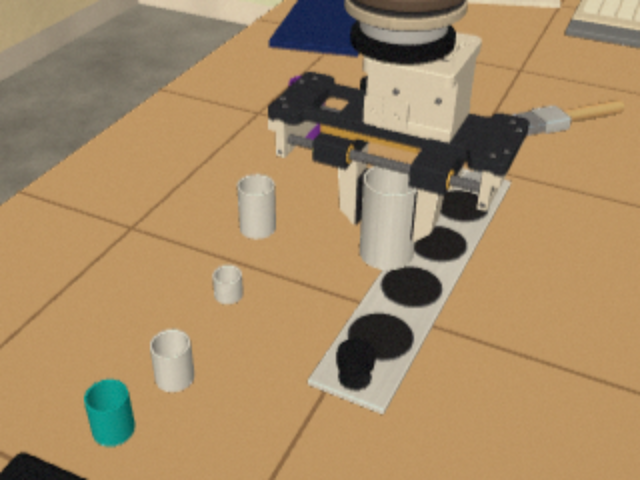

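The crop shows the tallest cup held upright between the fingers at about (388,220), above the row; lowering it.

```bash
python3 -m creep '[[0.02,-0.02,0.8,0,0],[0,0,0.8,0,0],[0,0,0.6,0,0],[0,0,0.21,0,0],[0,0,0,0,0],[0,0,0,0,0]]'
python3 -c "
from h import *
go(.4795,.0435,.041)"
```

```text
clock: 8.38
position: [0.4794, 0.0444, 0.0431]
ee_rot: [2.222, 2.219, 0.002]
force: [-0.4, 0.7, -0.1]
width: 0.522
gripper_force: 12.0
pos [0.4794 0.0444 0.0431] t 8.375 toolx yaw 89.91 tilt 0.08 units [-0.023  0.001  0.053] F [-0.4  0.7 -0.1] w 0.522 g 12.0
```

```bash
python3 -m creep '[[0,0,0.05,0,0],[0,0,0,0,0],[0,0,0,0,1],[0,0,0,0,1],[0,0,0,0,1],[0,0,0,0,1],[0,0,-0.9,0,1],[0,0,-0.9,0,1],[0,0,-0.9,0,1],[0,0,-0.8,0,1],[0,0,0,0,1]]'
python3 -c "
from h import *
go(.671,-.062,.18)"
```

```text
clock: 9.75
position: [0.4801, 0.0448, 0.1825]
ee_rot: [2.221, 2.218, 0.005]
force: [-0.2, 0.5, -0.1]
width: 1.001
gripper_force: 0.0
pos [0.4801 0.0448 0.1825] t 9.75 toolx yaw 89.92 tilt 0.26 units [-2.664  4.775  0.084] F [-0.2  0.5 -0.1] w 1.001 g 0.0
```

```bash
python3 -m creep '[[-0.5,0.9,0,0,1],[-0.5,0.9,0,0,1],[-0.5,0.9,0,0,1],[-0.5,0.9,0,0,1],[-0.5,0.9,0,0,1],[-0.16,0.28,0,0,1],[0,0,0.9,0,1],[0,0,0.9,0,1],[0,0,0,0,1],[0,0,0,0,1]]'
python3 - <<'E'
from h import *
go(.671,-.062,.02)
d=grab('wrist'); cv2.imwrite('pics/wrist2.png',d['pixels'])
E
```

```text
clock: 11.0
position: [0.6701, -0.0617, 0.1094]
ee_rot: [2.222, 2.22, 0.001]
force: [-0.0, -0.5, 0.3]
width: 0.996
gripper_force: 0.0
pos [ 0.6701 -0.0617  0.1094] t 11.0 toolx yaw 89.96 tilt 0.05 units [-0.009  0.021  2.234] F [-0.  -0.5  0.3] w 0.996 g 0.0
```

View pics/wrist2.png

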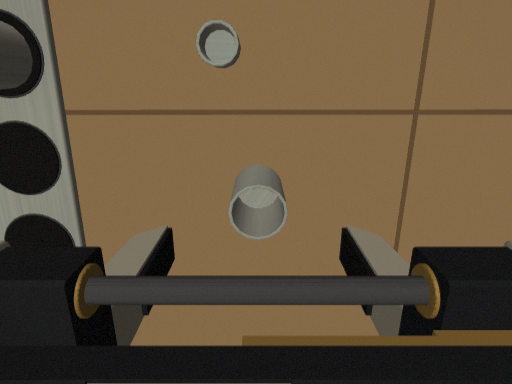

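The wrist view shows the second cup's rim at (258,212), midway between the fingers, and the smallest cup at (218,45). Grasp it.

```bash
python3 -c "
from h import *
d=fix(load('wrist'));print(onplane(d,258,212,.06),onplane(d,218,45,.028))"
python3 -m creep '[[-0.02,0.02,0.9,0,1],[0,0,0.9,0,1],[0,0,0.42,0,1],[0,0,0,0,1],[0,0,0,0,0],[0,0,0,0,0],[0,0,0,0,0],[0,0,0,0,0],[0,0,0,0,0],[0,0,0,0,0]]'
python3 -c "
from h import *
go(.4775,-.037,.13)"
```

```text
[ 0.67206341 -0.06401273  0.06      ] [0.64454364 0.04652846 0.028     ]
clock: 12.3
position: [0.6705, -0.063, 0.0195]
ee_rot: [2.223, 2.22, -0.0]
force: [0.2, 0.4, 0.5]
width: 0.459
gripper_force: 12.0
pos [ 0.6705 -0.063   0.0195] t 12.3 toolx yaw 89.93 tilt 0.0 units [ 0.644 -4.827 -2.761] F [0.2 0.4 0.5] w 0.459 g 12.0
```

```bash
python3 -m creep '[[0,0,-0.9,0,0],[0,0,-0.9,0,0],[0,0,-0.9,0,0],[0.1,-0.8,0,0,0],[0.1,-0.8,0,0,0],[0.1,-0.8,0,0,0],[0.1,-0.8,0,0,0],[0.1,-0.8,0,0,0],[0.14,-0.83,0,0,0],[0,0,0,0,0],[0,0,0,0,0]]'
python3 -c "
from h import *
go(.4775,-.037,.0305)"
```

```text
clock: 13.68
position: [0.4782, -0.0373, 0.1278]
ee_rot: [2.222, 2.219, 0.001]
force: [1.0, 0.2, -0.3]
width: 0.459
gripper_force: 12.0
pos [ 0.4782 -0.0373  0.1278] t 13.675 toolx yaw 89.92 tilt 0.07 units [ 0.007 -0.021  2.433] F [ 1.   0.2 -0.3] w 0.459 g 12.0
```

```bash
python3 -m creep '[[0,-0.02,0.8,0,0],[0,0,0.8,0,0],[0,0,0.6,0,0],[0,0,0.23,0,0],[0,0,0,0,0],[0,0,0,0,0]]'
python3 -m creep '[[0,0,0,0,1],[0,0,0,0,1],[0,0,0,0,1],[0,0,0,0,1],[0,0,-0.9,0,1],[0,0,-0.9,0,1],[0,0,-0.9,0,1],[0,0,-0.8,0,1],[0,0,0,0,1]]'
python3 -c "
from h import *
go(.630,.168,.18)"
```

```text
clock: 14.42
position: [0.4774, -0.0371, 0.031]
ee_rot: [2.222, 2.219, 0.001]
force: [0.3, 0.7, -1.2]
width: 0.465
gripper_force: 12.0
clock: 15.55
position: [0.4781, -0.0371, 0.1726]
ee_rot: [2.22, 2.217, 0.004]
force: [0.6, 0.3, -0.8]
width: 1.001
gripper_force: 0.0
pos [ 0.4781 -0.0371  0.1726] t 15.55 toolx yaw 89.92 tilt 0.26 units [ 5.132  3.791 -0.171] F [ 0.6  0.3 -0.8] w 1.001 g 0.0
```

```bash
python3 -m creep '[[0.9,0.66,0,0,1],[0.9,0.66,0,0,1],[0.9,0.66,0,0,1],[0.9,0.66,0,0,1],[0.9,0.66,0,0,1],[0.63,0.49,0,0,1],[0,0,0.9,0,1],[0,0,0.9,0,1],[0,0,0,0,1],[0,0,0,0,1]]'
python3 - <<'E'
from h import *
go(.630,.168,.01)
d=grab('wrist'); cv2.imwrite('pics/wrist3.png',d['pixels'])
E
```

```text
clock: 16.8
position: [0.6287, 0.1682, 0.099]
ee_rot: [2.223, 2.22, 0.001]
force: [-0.6, 0.3, 0.5]
width: 0.997
gripper_force: 0.0
pos [0.6287 0.1682 0.099 ] t 16.8 toolx yaw 89.94 tilt 0.03 units [-0.005  0.031  2.225] F [-0.6  0.3  0.5] w 0.997 g 0.0
```

View pics/wrist3.png

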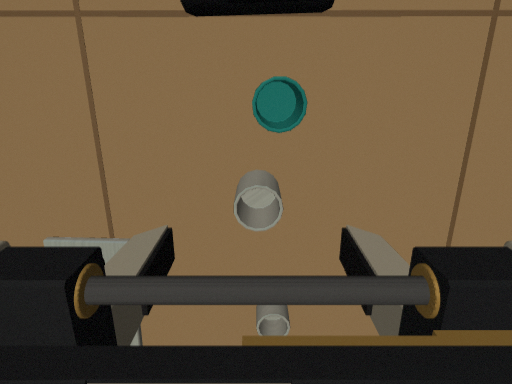

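The third cup's rim is at (258,208), centred between the fingers. The turquoise look-alike at (279,104) is clear of them.

```bash
python3 -c "
from h import *
d=fix(load('wrist'));print(onplane(d,258,208,.044),onplane(d,273,326,.028))"
python3 -m creep '[[-0.02,0.02,0.9,0,1],[0,0,0.9,0,1],[0,0,0.4,0,1],[0,0,0,0,1],[0,0,0,0,0],[0,0,0,0,0],[0,0,0,0,0],[0,0,0,0,0],[0,0,0,0,0],[0,0,0,0,0]]'
python3 -c "
from h import *
go(.4757,-.116,.12)"
```

```text
[0.63072953 0.16655417 0.044     ] [0.6439715  0.04980676 0.028     ]
clock: 18.1
position: [0.6292, 0.1671, 0.0103]
ee_rot: [-2.223, -2.22, 0.0]
force: [1.0, -0.6, 0.3]
width: 0.398
gripper_force: 12.7
pos [0.6292 0.1671 0.0103] t 18.1 toolx yaw 89.93 tilt 0.01 units [-7.081 -3.829 -2.742] F [ 1.  -0.6  0.3] w 0.398 g 12.7
```

```bash
python3 -m creep '[[0,0,-0.9,0,0],[0,0,-0.9,0,0],[0,0,-0.9,0,0],[-0.9,-0.48,-0.6,0,0],[-0.9,-0.48,0,0,0],[-0.9,-0.48,0,0,0],[-0.9,-0.48,0,0,0],[-0.9,-0.48,0,0,0],[-0.9,-0.48,0,0,0],[-0.9,-0.48,0,0,0],[-0.78,-0.47,0,0,0],[0,0,0,0,0]]'
python3 -m creep '[[0,0,0,0,0],[0,0,0,0,0]]'
python3 -c "
from h import *
go(.4757,-.116,.0213)"
```

```text
clock: 19.6
position: [0.4739, -0.1189, 0.1421]
ee_rot: [-2.228, -2.215, 0.003]
force: [0.4, 1.3, -0.3]
width: 0.401
gripper_force: 12.0
clock: 19.85
position: [0.4763, -0.1148, 0.1424]
ee_rot: [2.221, 2.222, 0.001]
force: [0.5, -0.3, -0.4]
width: 0.397
gripper_force: 12.0
pos [ 0.4763 -0.1148  0.1424] t 19.85 toolx yaw 90.03 tilt 0.04 units [-0.032 -0.017  3.028] F [ 0.5 -0.3 -0.4] w 0.397 g 12.0
```

```bash
python3 -m creep '[[-0.03,-0.02,0.9,0,0],[0,0,0.9,0,0],[0,0,0.7,0,0],[0,0,0.4,0,0],[0,0,0.12,0,0],[0,0,0,0,0],[0,0,0,0,0]]'
python3 -m creep '[[0,0,0,0,1],[0,0,0,0,1],[0,0,0,0,1],[0,0,0,0,1],[0,0,-0.9,0,1],[0,0,-0.9,0,1],[0,0,-0.9,0,1],[0,0,-0.8,0,1],[0,0,0,0,1]]'
python3 -c "
from h import *
go(.643,.049,.16)"
```

```text
clock: 20.72
position: [0.4756, -0.1172, 0.0224]
ee_rot: [2.222, 2.219, 0.001]
force: [-0.1, 0.2, -0.5]
width: 0.402
gripper_force: 12.0
clock: 21.85
position: [0.4764, -0.1173, 0.1638]
ee_rot: [2.22, 2.217, 0.003]
force: [-0.8, -0.0, -0.1]
width: 1.0
gripper_force: 0.0
pos [ 0.4764 -0.1173  0.1638] t 21.85 toolx yaw 89.92 tilt 0.26 units [4.164 4.159 0.107] F [-0.8 -0.  -0.1] w 1.0 g 0.0
```

```bash
python3 -m creep '[[0.83,0.83,0,0,1],[0.83,0.83,0,0,1],[0.83,0.83,0,0,1],[0.83,0.83,0,0,1],[0.83,0.84,0,0,1],[0,0,0.9,0,1],[0,0,0.9,0,1],[0,0,0,0,1],[0,0,0,0,1]]'
python3 - <<'E'
from h import *
go(.643,.049,.004)
d=fix(grab('wrist')); cv2.imwrite('pics/wrist4.png',d['pixels'])
m=(cv2.cvtColor(d['pixels'],cv2.COLOR_BGR2HSV)[...,1]<60).astype(np.uint8); m[:150]=0;m[245:]=0;m[:,:190]=0;m[:,330:]=0
k,l,s,c=cv2.connectedComponentsWithStats(m); print(s[1:],c[1:])
E
```

```text
clock: 22.98
position: [0.6418, 0.0489, 0.0902]
ee_rot: [2.223, 2.22, 0.001]
force: [-0.1, -0.1, 1.2]
width: 1.0
gripper_force: 0.0
pos [0.6418 0.0489 0.0902] t 22.975 toolx yaw 89.94 tilt 0.03 units [2.000e-03 2.900e-02 2.155e+00] F [-0.1 -0.1  1.2] w 1.0 g 0.0
[[ 238  175   40   47 1488]] [[257.87432796 198.34677419]]
```

View pics/wrist4.png

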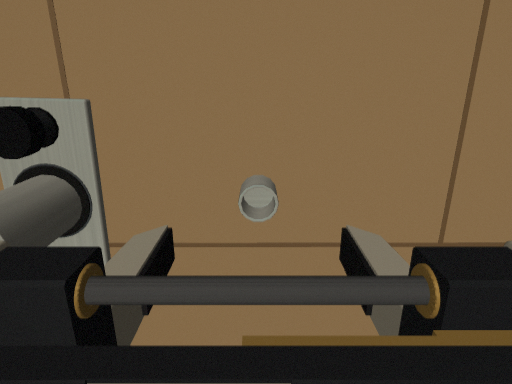

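The smallest cup's rim is at (258,202), centred between the fingers; the tallest cup is on its mark at about (40,205).

```bash
python3 -m creep '[[0,0.02,0.9,0,1],[0,0,0.8,0,1],[0,0,0.42,0,1],[0,0,0,0,1],[0,0,0,0,0],[0,0,0,0,0],[0,0,0,0,0],[0,0,0,0,0],[0,0,0,0,0],[0,0,0,0,0]]' 10
python3 -c "
from h import *
go(.4738,-.196,.12)"
```

```text
clock: 24.28
position: [0.6423, 0.0486, 0.0047]
ee_rot: [-2.223, -2.22, 0.0]
force: [-0.4, 0.9, -1.2]
width: 0.395
gripper_force: 0.0
pos [0.6423 0.0486 0.0047] t 24.275 toolx yaw 89.93 tilt 0.0 units [-6.121 -4.204 -2.882] F [-0.4  0.9 -1.2] w 0.395 g 0.0
```

Not shut yet; give it a few more rows, then lift.

```bash
python3 -m creep '[[0,0,0,0,0],[0,0,0,0,0],[0,0,0,0,0]]'
python3 -m creep '[[0,0,-0.9,0,0],[0,0,-0.9,0,0],[0,0,-0.9,0,0],[-0.88,-0.6,-0.6,0,0],[-0.88,-0.6,0,0,0],[-0.88,-0.6,0,0,0],[-0.88,-0.6,0,0,0],[-0.88,-0.6,0,0,0],[-0.88,-0.6,0,0,0],[-0.84,-0.6,0,0,0],[0,0,0,0,0],[0,0,0,0,0]]'
python3 -c "
from h import *
go(.4738,-.196,.0155)"
```

```text
clock: 24.65
position: [0.6422, 0.0487, 0.0047]
ee_rot: [-2.223, -2.22, 0.0]
force: [0.2, -1.1, -0.3]
width: 0.312
gripper_force: 10.0
clock: 26.15
position: [0.4744, -0.1956, 0.1369]
ee_rot: [2.223, 2.22, 0.001]
force: [0.4, 0.2, -0.4]
width: 0.311
gripper_force: 10.0
pos [ 0.4744 -0.1956  0.1369] t 26.15 toolx yaw 89.93 tilt 0.04 units [-0.011 -0.016  3.036] F [ 0.4  0.2 -0.4] w 0.311 g 10.0
```

```bash
python3 -m creep '[[-0.01,-0.01,0.9,0,0],[0,0,0.9,0,0],[0,0,0.7,0,0],[0,0,0.4,0,0],[0,0,0.11,0,0],[0,0,0,0,0],[0,0,0,0,0]]'
python3 -m creep '[[0,0,0,0,1],[0,0,0,0,1],[0,0,0,0,1],[0,0,0,0,1],[0,0,0,0,1],[0,0,-0.9,0,1],[0,0,-0.9,0,1],[0,0,-0.9,0,1],[0,0,-0.9,0,1],[-1,0,0,0,1],[-1,0,0,0,1],[0,0,0,0,1]]'
python3 - <<'E'
from h import *
go(0,0,0)
for n in ('scene','side'):
    d=fix(grab(n)); P=pts(d); im=d['pixels']
    cv2.imwrite('pics/%s9.png'%n,cv2.resize(im[120:300,100:420] if n=='scene' else im[100:320,150:420],None,fx=2,fy=2))
    for h,mx,my in((78,.4795,.0435),(60,.4775,-.037),(44,.4757,-.116),(28,.4738,-.196)):
        q=P[(abs(P[...,0]-mx)<.035)&(abs(P[...,1]-my)<.035)&(P[...,2]>.016)&(P[...,2]<.1)]
        lo,hi=np.percentile(q,2,0),np.percentile(q,98,0); print(n,h,((lo+hi)/2)[:2].round(3)-[mx,my],(hi-lo).round(3),'top',hi[2].round(3))
E
```

```text
clock: 27.02
position: [0.4743, -0.1965, 0.0172]
ee_rot: [2.222, 2.219, 0.001]
force: [0.5, -0.2, 0.1]
width: 0.313
gripper_force: 10.0
clock: 28.52
position: [0.4726, -0.28, 0.16]
ee_rot: [2.228, 2.214, -0.002]
force: [0.1, 1.1, -0.6]
width: 0.998
gripper_force: 0.0
pos [ 0.4726 -0.28    0.16  ] t 28.525 toolx yaw 89.63 tilt 0.08 units [  6.929 -11.857   3.997] F [ 0.1  1.1 -0.6] w 0.998 g 0.0
scene 78 [0.0025 0.0015] [0.047 0.044 0.069] top 0.086
scene 60 [0.0025 0.002 ] [0.041 0.039 0.051] top 0.068
scene 44 [0.0023 0.001 ] [0.035 0.034 0.035] top 0.052
scene 28 [0.0022 0.002 ] [0.03  0.028 0.02 ] top 0.037
side 78 [-0.0025 -0.0005] [0.044 0.046 0.07 ] top 0.089
side 60 [-0.0015 -0.001 ] [0.039 0.041 0.052] top 0.071
side 44 [-0.0017 -0.001 ] [0.033 0.035 0.037] top 0.055
side 28 [-0.0008  0.    ] [0.027 0.03  0.023] top 0.04
```

View pics/side9.png

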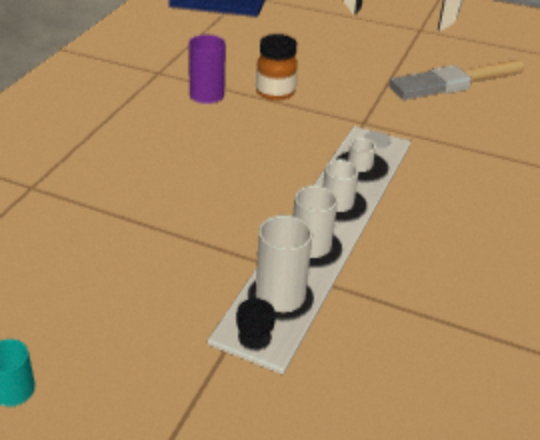

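View pics/scene9.png

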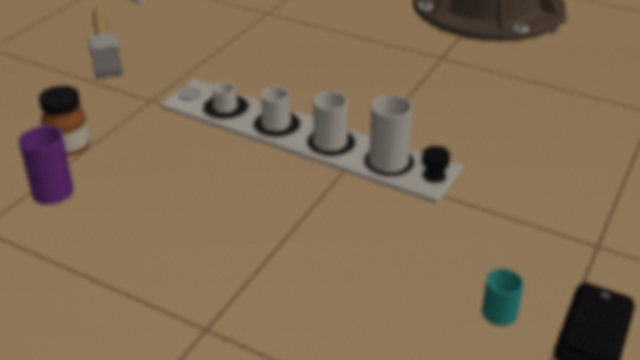

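Both views show the four cups upright and centred on their pads within about 3 mm. The tallest is beside the knob (side crop 285,265; knob 255,325) and the smallest is at the far end (362,155). The jar and the look-alikes haven't moved.

```bash
python3 -m creep '[[0,0,0,0,1],[0,0,0,0,1],[0,0,0,0,1]]'; python3 -c "
from cell import sign_off
print(sign_off())"
```

```text
clock: 29.0
position: [0.4736, -0.2758, 0.1604]
ee_rot: [2.222, 2.221, 0.0]
force: [0.0, 0.2, 0.8]
width: 0.999
gripper_force: 0.0
the job is handed in; nothing more can be done
None
```

The job is handed in at 29 s: all four cups stand upright on their marks, tallest next to the knob down to shortest, each within about 3 mm of centre by both cameras, with the jar and look-alikes left alone; the hand-in returned no verdict.

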